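Fit the idler wheel and hold back the tension arm for a new belt

ROBOT

A 6-joint arm with a two-finger parallel gripper is mounted at the origin on the work surface; the furniture and walls round the work are solid. World frame = base frame: x ahead of the robot, y to its left, z up, the work surface at z = 0. Lengths are in m, angles in rad, forces in N, time in s.
With the tool pointing down it reaches from about 0.275 to 0.725 m from the base axis. Payload 15.9 kg.
Tool frame: the origin (TCP) lies at the very end of the fingers, on their centre line; the grasp point (between the pads) lies behind it (env.hold_point_z is the y of the grasp point in the tool frame, in m); y points along the fingers, x is the direction in which the jaws open and shut, and the axes are right-handed (so a half turn about y gives the same grasp; the last joint's range is limited). The gripper opens to 85 mm and grips with 20 to 120 N. Pads are 22 mm wide; open, the fingers measure 114 mm over their backs; the gripper's body (76 mm by 85 mm) begins 54 mm behind the grasp point. The pads swing forward as they close: fully open they stand 13 mm farther back than shut.
Start: joints at [-1.186, 0.213, -0.034, 1.323, 0, 1.571], TCP at [0.188, -0.463, 0.231] pointing down, gripper open.
Joint ranges: [-2.98, 2.98], [-0.74, 1.72], [-1.14, 1.35], [-2.1, 2.04], [-1.57, 1.44], [-3.14, 3.14]. Speed limits (rad/s): [1.89, 1.89, 2.39, 2.57, 3.14, 3.14].

INTERFACE

Orientations are given as a unit quaternion [x, y, z, w].
In Python, from cell import get_obs, imaging, job, env gives the robot as it stands.
- The arm moves only by the shell command python3 -m creep 'ROWS' [FORCE]. ROWS is JSON, one flat list of numbers, 7 for each row, row after row: the shift along the tool's x, y, z in cm, then the turn, a rotation vector about the tool's x, y, z in rad, then the finger opening in cm, from 0 to 8.54. A call has 1 to 5 rows; each row is the pose to reach, as a shift and turn from the pose measured when the call began, along the tool's axes at that moment; what a row does not reach only later rows make up. A row lasts 1/10 s, in which the tool goes at most 50 mm and 8.59 degrees, less where a joint would pass 70% of its speed; a pose out of reach is approached as far as the arm can. A call with a gripper value outside its range is refused whole. The fingers move at their own pace and stop on an object; FORCE is the grip in N (left out, the last holds). Time passes only in rows, so rows that repeat a pose let the fingers close. It gives the time, the measured TCP pose, the force and the opening at its end, in the units of the state.
- get_obs(): the state, without advancing time (a new reading comes with each control period).
- imaging.capture(name): name is "scene" or "side" or "wrist"; returns the picture (420x560x3 uint8, red, green, blue); there is no depth.
- imaging.camera_params(name): a dict with "fov_y" (degrees; the focal length in pixels is half the picture's height over the tangent of half this angle, whatever the lens; pixels are square), "cx", "cy" (the principal point, pixels), "eye" and "orientation" of the camera in the world. Camera axes: x right, y up, looking along -z (the intrinsics and any distortion apply to the point x, -y, -z); pixel columns grow to the right and rows downward; lengths in m; the calibration is good to about 2 mm. A picture is of the moment at which its call begins: read the wrist's pose just before it. camera_params takes no time and is no camera call; for the wrist camera it gives the pose at the moment of the call.
- job.hand_in(): hands the job in, once; it reports no verdict.
The state is a dict: "clock": time; "joint_positions": joint angles; "qvel": joint speeds; "tau": joint torques, N m; "position": TCP position; "orientation": TCP orientation; "force": force on the tool from outside, world axes, zero at the start; "moment": the same for the moment, N m; "grip_width": finger opening in m.
Only numpy, scipy, OpenCV 4.12 (cv2) and the standard library are available. Lean on these libraries where they do the work, as an engineer would, in place of code of your own. Each camera call takes 0.05 s, during which the arm holds its last target. There are 200 camera calls.

TASK

The belt head of the edge polisher is being made ready for a new belt: pick up the black-tyred idler wheel, slip its bore over the bare spindle, let it right down flat onto the spindle's shoulder and let go of it. Then take the tension arm by its red knob, swing it against its spring all the way to its stop and finish while still holding it there, so that your mate can slip the belt on (let go and it snaps back). Leave the felt bob, the granite tile and the wedge where they lie.

Things in the scene. Friction and masses are not known exactly. Their poses are not given: they have to be found in the camera images.
- belt_head: The belt head, fixed to the planks: green cast base 150 (x) x 320 (y) x 14 mm high, origin at the centre of its underside, z up. In its frame (mm): black drive drum at x -30, y -115, 61 across, its shaft end 70 high; steel platen along x -58, y -59 to 59, top 58 high; bare steel idler spindle at x -30, y 115; tension arm pivot at x 28, y -70, its hub with the coil spring 45 across and 62 high. It stands turned by up to about 0.25 rad either way from the world axes.
- spindle_seat (a point): Point on the axis of the bare upright idler spindle, at the top of its shoulder (22 mm above the planks), where the wheel's underside comes to rest. The spindle pin is 12 mm in diameter and stands 53 mm above this point, its last 9 mm tapering to 6 mm; the shoulder is 30 mm across. Axes as belt_head, z up.
- idler_wheel: The loose idler wheel, lying flat on the planks: black rubber tyre 56 mm in diameter, 36 mm high, aluminium hub with a plain through bore 16 mm in diameter, 0.16 kg. Origin at the centre of its underside, z along its axis, up. It is symmetrical, so it can be gripped across the tyre in any direction.
- tension_arm (a joint): Swing of the tension arm in rad about its upright pivot: 0 at rest, where its spring holds it, growing anticlockwise seen from above (the knob swings towards the platen) to 0.62 at the stop buffer. The spring pushes it back all the time: about 4.5 N at the knob at rest, 8 N at the stop. It does not latch.
- red_knob (a point): Middle of the red knob at the end of the tension arm, 78 mm above the planks. The knob is round, about 25 mm in diameter and 31 mm high (its top 93 mm, its foot 62 mm above the planks), fixed on the arm over a small aluminium roller, 24 mm in diameter, whose top is 59 mm above the planks; the spring arm is 90 mm long from pivot to knob. At the stop the knob lies at x 4, y 17 mm of belt_head, at rest at x 59, y 15 mm.
- pivot_axis (a point): Point on the upright axis about which the tension arm swings, at x 28, y -70 mm of belt_head, 74 mm above the planks.
- felt_bob: Bystander: pale cream felt polishing bob, 60 mm in diameter, 25 mm high, lying flat. Origin at the centre of its underside.
- granite_tile: Bystander: grey speckled granite sample tile 56 x 56 x 10 mm, lying flat. Origin at the centre of its underside.
- beech_wedge: Bystander: small beech setting wedge 30 x 75 x 22 mm. Origin at the centre of its underside.
Things that resemble listed ones, but are neither listed nor needed, are in the scene too. Leave any blue look-alike of the idler_wheel alone.

How it is judged:
By the outcome, as a careful person would: the job done as asked, in the order asked, and still so for the second after the job is handed in, while the arm keeps its last pose, push and grip.
It also fails if it takes over 51 s, if anything falls off the work surface, if the arm or the gripper's body presses on something with over 40 N, if the wrist force passes 120 N, or if a joint passes its speed limit or range.

## Working session

There is one attempt and no reset: what is moved stays moved. The work goes in short steps, Python scripts to look and compute and a shell command to move; the robot and the scene stay as the last step left them, time stands still between calls to the robot, and variables do not carry over. Pictures are saved under pics/ and viewed, about 8 in all and at most 12, crops included, and the job is handed in when it is done.

```bash
mkdir -p pics; ls; python3 - <<'E'
from cell import get_obs, imaging, job, env
import cv2
o=get_obs()
for k,v in o.items(): print(k,v)
print(env.hold_point_z)
for n in("scene","side"):
    im=imaging.capture(n); cv2.imwrite(f"pics/{n}0.png",im[:,:,::-1]); print(n,imaging.camera_params(n))
print(imaging.camera_params("wrist"))
E
```

```text
pics
clock 0.0
joint_positions [-1.18597085e+00  2.13372730e-01 -3.50615211e-02  1.32346414e+00
  3.39511520e-07  1.57080651e+00]
qvel [-7.85634007e-04  9.58267903e-04  1.22850681e-03  8.23713217e-04
  6.72634448e-05 -3.58791422e-05]
tau [-4.39842961e-04 -6.86159348e+01  4.87123883e+01  1.73876696e-02
  1.96698636e-05  2.72971175e-05]
position [ 0.18757619 -0.46312924  0.2308069 ]
orientation [-0.58616674  0.395485   -0.3948389   0.58660243]
force [ 0.51758795  0.99913899 -0.69086764]
moment [0.01737732 0.02937214 0.00247866]
grip_width 0.08564062137443891
-0.0187
scene {'fov_y': 56.94298764264235, 'cx': 285.67554886995754, 'cy': 204.87196085774525, 'eye': array([0.11434153, 0.75441303, 0.56931327]), 'orientation': array([-0.13338972,  0.48735256,  0.8307517 , -0.23355144])}
side {'fov_y': 51.84397772688932, 'cx': 280.93254710010035, 'cy': 210.2257953430303, 'eye': array([ 0.27460392, -0.76423082,  0.6476631 ]), 'orientation': array([ 0.45261311, -0.06936157, -0.13562955,  0.8785983 ])}
{'fov_y': 68.8976146702333, 'cx': 274.3975745626739, 'cy': 214.0955059335257, 'eye': array([ 0.25476949, -0.43616648,  0.37335722]), 'orientation': array([-0.11987037,  0.08159311, -0.55258077,  0.82074853])}
```

View pics/scene0.png

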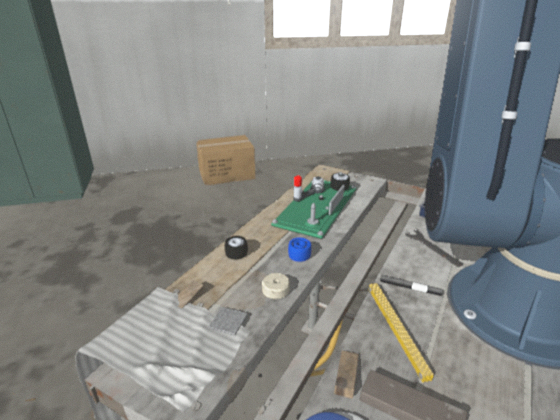

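View pics/side0.png

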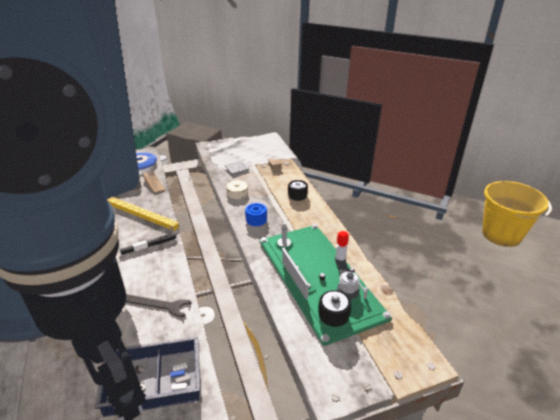

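The scene view shows a black-tyred wheel at (236,247), a blue look-alike at (299,250) and a dark drum on the head at (340,180), with the bare spindle at about (313,213). In the side view these are at (298,190), (256,214), (335,305) and (284,235). The loose, non-blue wheel at (236,247) / (298,190) fits the description. I'll confirm it in enlarged crops.

```bash
python3 - <<'E'
import cv2,numpy as np
a=cv2.imread("pics/scene0.png")[165:265,215:365]; b=cv2.imread("pics/side0.png")[170:345,225:400]
a=cv2.resize(a,None,fx=5,fy=5,interpolation=cv2.INTER_CUBIC); cv2.imwrite("pics/sc1.png",a)
b=cv2.resize(b,None,fx=3.4,fy=3.4,interpolation=cv2.INTER_CUBIC); cv2.imwrite("pics/si1.png",b)
E
```

```text
(no output)
```

View pics/sc1.png

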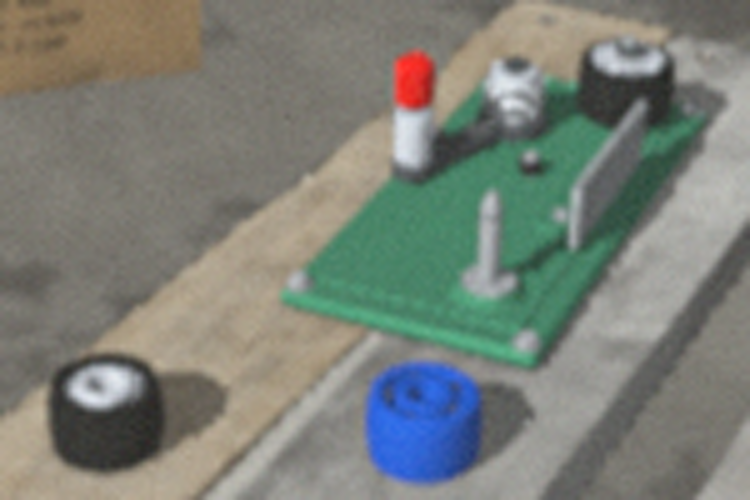

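View pics/si1.png

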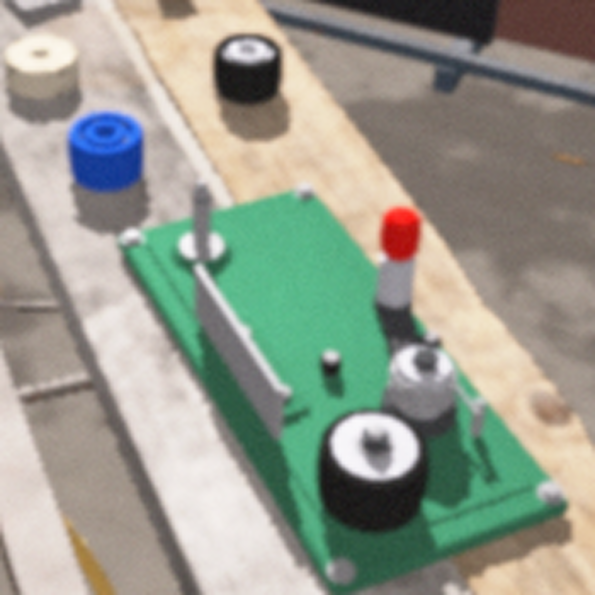

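The crops confirm it: the black tyre with aluminium hub has its bore at scene (235.0,241.6) / side (297.9,184.1). The spindle tip is at (313,203.6) / (284.7,224.7) and the knob at (298,181.4) / (342.9,238.8).

```bash
cat > h.py <<'E'
import numpy as np, cv2
from scipy.spatial.transform import Rotation as R
from scipy.optimize import least_squares
from cell import get_obs, imaging, env
def proj(p,X,k=0.):
    f=210/np.tan(np.radians(p["fov_y"]/2))
    c=R.from_quat(p["orientation"]).inv().apply(np.atleast_2d(X)-p["eye"])
    u=c[:,0]/-c[:,2]; v=-c[:,1]/-c[:,2]; s=1+k*(u*u+v*v)
    return np.c_[p["cx"]+f*u*s,p["cy"]+f*v*s]
def head(q,L):   # q=x,y,yaw ; L mm
    L=np.atleast_2d(L)/1000.; c,s=np.cos(q[2]),np.sin(q[2])
    return np.c_[q[0]+c*L[:,0]-s*L[:,1],q[1]+s*L[:,0]+c*L[:,1],L[:,2]]
def ray_z(p,uv,z,k=0.,guess=(.5,0)):
    r=least_squares(lambda a:(proj(p,[a[0],a[1],z],k)-uv).ravel(),guess); return r.x
E
python3 - <<'E'
from h import *
P=[imaging.camera_params(n) for n in("scene","side")]
L=np.array([[-30,115,75],[-30,115,22],[59,15,78],[-30,-115,70]])
M=[np.array([[313,203.6],[312.8,221],[298,181.4],[341,173.8]]),np.array([[284.7,224.7],[284.7,242.4],[342.9,238.8],[335.6,298.5]])]
W=[np.array([[235.,241.6]]),np.array([[297.9,184.1]])]
def f(q): 
    return np.concatenate([np.concatenate([(proj(P[i],head(q[:3],L),q[5+i])-M[i]).ravel(),(proj(P[i],[q[3],q[4],.036],q[5+i])-W[i]).ravel()]) for i in(0,1)])
r=least_squares(f,[.5,-.2,0,.5,.1,0,0]); print(r.x.round(4),r.fun.round(1))
r=least_squares(lambda q:f(np.r_[q,0,0]),[.5,-.2,0,.5,.1]); print(r.x.round(4),r.fun.round(1))
q=r.x;print(head(q,L),head(q,[4,17,78]),head(q,[28,-70,74]))
E
```

```text
[ 0.5494 -0.1587  0.0897  0.6139  0.1598 -0.6533  0.3457] [ 0.9 -0.3  0.2 -0.5  0.8 -0.4  0.2 -0.7  0.6 -0.3 -0.  -1.7 -0.1 -0.7
  0.5  0.1  0.2 -0.3  0.2 -1.2]
[ 0.5501 -0.1597  0.0948  0.6133  0.1578] [ 1.1 -0.5  0.5 -0.7  0.8 -0.7  1.  -1.5  0.4 -0.1  0.2 -1.4  0.1 -0.4
  0.5  0.   0.1 -1.7  0.2 -0.8]
[[ 0.50938931 -0.04805591  0.075     ]
 [ 0.50938931 -0.04805591  0.022     ]
 [ 0.60745738 -0.13918029  0.078     ]
 [ 0.53116541 -0.27702272  0.07      ]] [[ 0.55251509 -0.1423966   0.078     ]] [[ 0.58464432 -0.2267335   0.074     ]]
```

```bash
cat >> h.py <<'E'
def Rd(a): # tool down, jaw axis (tool x) at world angle a
    x=np.array([np.cos(a),np.sin(a),0]); y=np.array([0,0,-1.]); return np.c_[x,y,np.cross(x,y)]
def rel(pos,a,o=None):
    o=o or get_obs(); r=R.from_quat(o["orientation"]); 
    return (r.inv().apply(np.array(pos)-o["position"])*100).round(2),(r.inv()*R.from_matrix(Rd(a))).as_rotvec().round(3)
E
python3 - <<'E'
from h import *
o=get_obs(); r=R.from_quat(o["orientation"]).as_matrix(); print(r.round(3), np.arctan2(r[1,0],r[0,0]))
p=imaging.camera_params("wrist"); rc=R.from_quat(p["orientation"]).as_matrix()
e=r.T@(p["eye"]-o["position"]); print("cam in tool",e,(r.T@rc).round(3))
for a in(0.095,0.095-np.pi):
    q=Rd(a); pos=np.array([.613,.158,.15])
    pp=dict(p,eye=pos+q@e,orientation=R.from_matrix(q@r.T@rc).as_quat())
    print(a,rel(pos,a),proj(pp,[[.613,.158,.036]]),proj(pp,[[.613,.158,.0]]))
E
```

```text
[[ 0.375 -0.     0.927]
 [-0.927  0.001  0.375]
 [-0.001 -1.    -0.   ]] -1.1859829618511621
cam in tool [ 6.82368218e-05 -1.42466978e-01  7.24121683e-02] [[ 1.    -0.001  0.   ]
 [ 0.     0.287 -0.958]
 [ 0.001  0.958  0.287]]
0.095 (array([-41.6 ,   8.13,  62.75]), array([-1.000e-03, -1.281e+00, -1.000e-03])) [[274.40936552 209.24398157]] [[274.42601075 199.29201509]]
-3.046592653589793 (array([-41.6 ,   8.13,  62.75]), array([ 1.000e-03,  1.861e+00, -1.000e-03])) [[274.40936552 209.24398157]] [[274.42601075 199.29201509]]
```

```bash
python3 -m creep '[-41.6,8.1,62.7,0,-1.28,0,8.5, -41.6,8.1,62.7,0,-1.28,0,8.5, -41.6,8.1,62.7,0,-1.28,0,8.5, -41.6,8.1,62.7,0,-1.28,0,8.5, -41.6,8.1,62.7,0,-1.28,0,8.5]'; python3 -c "
from h import *
print(rel([.613,.158,.15],.095))"
```

```text
clock: 0.6
position: [0.3285, -0.2564, 0.2043]
orientation: [-0.691, 0.151, -0.151, 0.691]
force: [1.0, -0.3, 0.3]
grip_width: 0.0854
(array([ 8.57,  5.45, 49.53]), array([-0.001, -0.525, -0.   ]))
```

```bash
python3 -m creep '[8.6,5.4,49.5,0,-0.525,0,8.5, 8.6,5.4,49.5,0,-0.525,0,8.5, 8.6,5.4,49.5,0,-0.525,0,8.5, 8.6,5.4,49.5,0,-0.525,0,8.5, 8.6,5.4,49.5,0,-0.525,0,8.5]'; python3 -c "
from h import *
print(rel([.613,.158,.15],.095))"
```

```text
clock: 1.1
position: [0.4692, -0.0512, 0.1776]
orientation: [-0.706, -0.035, 0.035, 0.706]
force: [1.3, -1.8, 0.1]
grip_width: 0.085
(array([16.36,  2.77, 19.4 ]), array([-0.001,  0.003, -0.   ]))
```

```bash
python3 -m creep '[16.4,2.8,19.4,0,0,0,8.5, 16.4,2.8,19.4,0,0,0,8.5, 16.4,2.8,19.4,0,0,0,8.5, 16.4,2.8,19.4,0,0,0,8.5, 16.4,2.8,19.4,0,0,0,8.5]'; python3 -m creep '[0,0,0,0,0,0,8.5, 0,0,0,0,0,0,8.5]';python3 -c "
from h import *
print(rel([.613,.158,.15],.095))
p=imaging.camera_params('wrist');im=imaging.capture('wrist');cv2.imwrite('pics/w1.png',im[:,:,::-1])
np.save('w1.npy',p,allow_pickle=True); print(proj(p,[[.613,.158,.036]]))"
```

```text
clock: 1.6
position: [0.6097, 0.1537, 0.1499]
orientation: [-0.706, -0.035, 0.035, 0.706]
force: [1.2, -0.6, 1.9]
grip_width: 0.085
clock: 1.8
position: [0.6094, 0.1545, 0.1486]
orientation: [0.706, 0.034, -0.036, -0.706]
force: [0.5, -0.6, 0.0]
grip_width: 0.0851
(array([ 0.39, -0.14,  0.31]), array([-0.   ,  0.005, -0.002]))
[[279.9171073  206.82742098]]
```

View pics/w1.png

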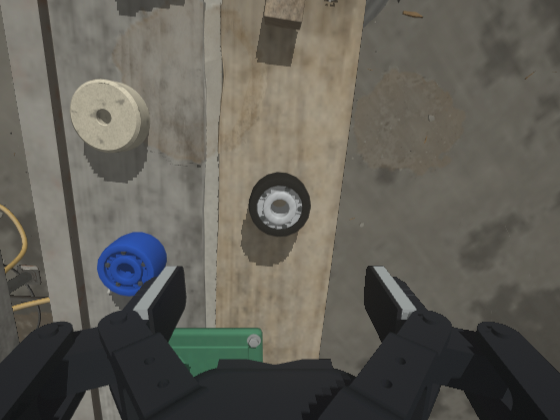

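The bore's top is at about (280,206), where (279.9,206.8) was predicted, so the wheel estimate holds. Descending.

```bash
python3 -m creep '[0.4,4,0.3,0,0,0,8.5, 0.4,8,0.3,0,0,0,8.5, 0.4,12,0.3,0,0,0,8.5, 0.4,14.2,0.3,0,0,0,8.5, 0.4,14.2,0.3,0,0,0,8.5]'; python3 -m creep '[0,0,0,0,0,0,4.5,0,0,0,0,0,0,4.5,0,0,0,0,0,0,4.5,0,0,0,0,0,0,4.5,0,0,0,0,0,0,4.5]' 50;  python3 -c "
from h import *
print(rel([.613,.158,.005],.095))"
```

```text
clock: 2.35
position: [0.6101, 0.1549, 0.0049]
orientation: [0.707, 0.032, -0.037, -0.706]
force: [-1.0, -1.0, 0.7]
grip_width: 0.085
clock: 2.85
position: [0.6112, 0.1548, 0.0071]
orientation: [0.707, 0.033, -0.036, -0.706]
force: [-2.6, -3.6, 7.9]
grip_width: 0.0508
(array([0.21, 0.2 , 0.3 ]), array([ 0.001,  0.002, -0.004]))
```

```bash
python3 -m creep '[0,0,0,0,0,0,4.5,0,0,0,0,0,0,4.5,0,0,0,0,0,0,4.5]' 50;  python3 -c "
from h import *
p=imaging.camera_params('wrist');im=imaging.capture('wrist');cv2.imwrite('pics/w2.png',im[:,:,::-1])
"
```

```text
clock: 3.15
position: [0.6115, 0.1549, 0.0076]
orientation: [0.707, 0.033, -0.035, -0.706]
force: [-0.0, 0.1, -1.9]
grip_width: 0.0508
```

View pics/w2.png

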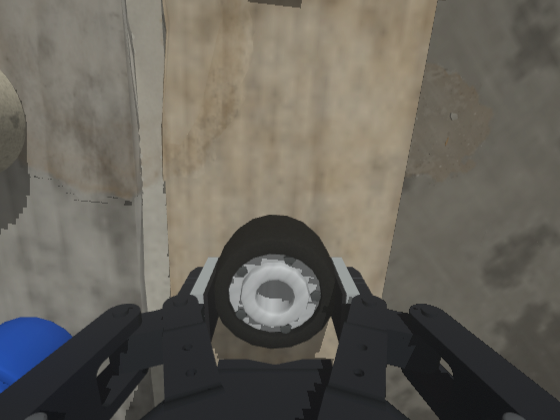

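```bash
cat > bore.py <<'E'
from h import *
import sys
u,v,z=map(float,sys.argv[1:4]); o=get_obs(); p=imaging.camera_params('wrist')
a=ray_z(p,[u,v],z,guess=o["position"][:2]); w=np.r_[a,z]
print("bore",w,"in tool cm",(R.from_quat(o["orientation"]).inv().apply(w-o["position"])*100).round(2),R.from_quat(o["orientation"]).as_matrix()[:,1].round(4))
E
python3 bore.py 274 291 .036;python3 bore.py 274 293 .036; python3 -m creep '[0,-4,0,0,0,0,4.5,0,-8,0,0,0,0,4.5,0,-12,0,0,0,0,4.5,0,-12,0,0,0,0,4.5,0,-12,0,0,0,0,4.5]' 50; python3 -c "
from h import *
p=imaging.camera_params('wrist');im=imaging.capture('wrist');cv2.imwrite('pics/w3.png',cv2.resize(im[200:380,180:370,::-1],None,fx=3,fy=3,interpolation=2))
print(rel([.5094,-.0481,.13],.095))"
```

```text
bore [0.61039349 0.15977251 0.036     ] in tool cm [-0.05 -2.87  0.5 ] [-0.0034 -0.0012 -1.    ]
bore [0.61048571 0.15882857 0.036     ] in tool cm [-0.05 -2.87  0.4 ] [-0.0034 -0.0012 -1.    ]
clock: 3.7
position: [0.6122, 0.1551, 0.1279]
orientation: [0.707, 0.034, -0.035, -0.706]
force: [0.1, 0.4, -2.3]
grip_width: 0.0507
(array([-12.12,  -0.27, -19.22]), array([ 0.001,  0.002, -0.004]))
```

Wheel held and lifted (force shift of about 2 N). I'll stop about 7 cm beyond the spindle so the wrist camera sees both bore and spindle.

```bash
python3 -m creep '[-11.4,-0.4,-26.5,0,0,0,4.5,-11.4,-0.4,-26.5,0,0,0,4.5,-11.4,-0.4,-26.5,0,0,0,4.5,-11.4,-0.4,-26.5,0,0,0,4.5,-11.4,-0.4,-26.5,0,0,0,4.5]'; python3 -m creep '[-0.1,0,-1.5,0,0,0,4.5,0,0,-1.5,0,0,0,4.5,0,0,-1.5,0,0,0,4.5,0,0,-1.5,0,0,0,4.5]'; python3 -c "
from h import *
p=imaging.camera_params('wrist');im=imaging.capture('wrist');cv2.imwrite('pics/w4.png',im[:,:,::-1])
print(get_obs()['position'],proj(p,[[.5094,-.0481,.075],[.5094,-.0481,.022]]))"
```

```text
clock: 4.25
position: [0.5335, -0.0846, 0.1293]
orientation: [0.707, 0.032, -0.037, -0.706]
force: [1.6, -0.3, -1.6]
grip_width: 0.0506
clock: 4.65
position: [0.5349, -0.0984, 0.1286]
orientation: [0.706, 0.032, -0.038, -0.706]
force: [-0.7, 0.2, -1.8]
grip_width: 0.051
[ 0.53500111 -0.09835604  0.12874359] [[243.60755977 155.76513478]
 [250.60425133 148.94520932]]
```

View pics/w4.png

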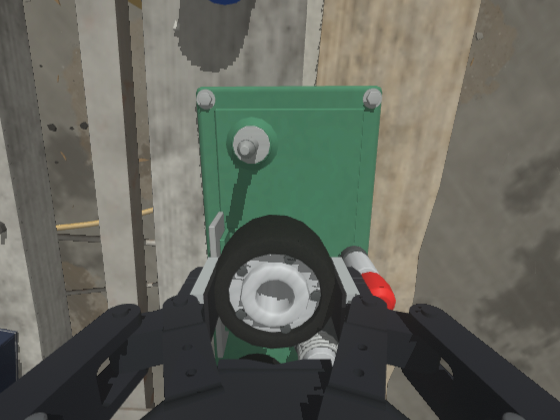

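```bash
python3 -c "
import cv2
im=cv2.imread('pics/w4.png')
a=cv2.resize(im[115:175,215:285],None,fx=8,fy=8,interpolation=2);b=cv2.resize(im[250:340,220:325],None,fx=5.3333,fy=5.3333,interpolation=2)[:,:560]
import numpy as np
import sys
cv2.imwrite('pics/w4c.png',cv2.resize(np.vstack([a,b[:480]]),None,fx=.62,fy=.62,interpolation=3));print(a.shape,b.shape)"
```

```text
(480, 560, 3) (480, 560, 3)
```

View pics/w4c.png

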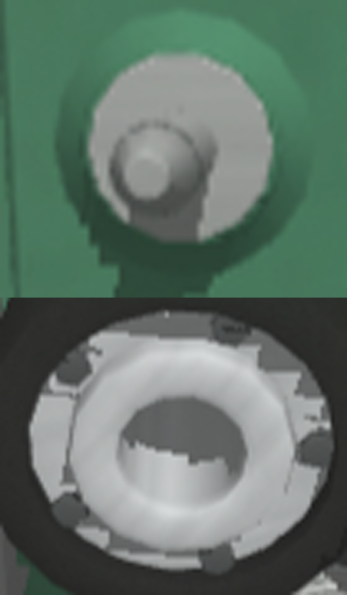

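Spindle tip is at (245.0,150.1), shoulder centre at (251.4,144.6), and the bore rim centre at (274.9,297.0).

```bash
python3 -c "
from h import *
o=get_obs();p=imaging.camera_params('wrist');r=R.from_quat(o['orientation'])
a=ray_z(p,[245.,150.1],.075);b=ray_z(p,[251.4,144.6],.022);print('tip',a,'shoulder',b)
for v in(294,297): 
  for dz in(.0264,.0284,.0304):
    c=ray_z(p,[274.9,v],o['position'][2]+dz);d=r.inv().apply(np.r_[c-o['position'][:2],0])*100
    print(v,dz,c,d.round(2),'move tool cm',(r.inv().apply(np.r_[(a+b)/2-c,0])*100).round(2))
print(o['position'],r.as_matrix().round(4))
im=cv2.imread('pics/w1.png');print(proj(np.load('w1.npy',allow_pickle=True).item(),[[.613,.158,.036],[.613,.158,.0]]))
cv2.imwrite('pics/c.png',np.hstack([cv2.resize(im[165:245,240:320],None,fx=5,fy=5,interpolation=2),cv2.resize(cv2.imread('pics/w2.png')[250:340,225:315],(400,400),interpolation=2)]))"
```

```text
tip [ 0.51011923 -0.04445039] shoulder [ 0.50988283 -0.04460924]
294 0.0264 [ 0.5348276  -0.09617137] [ 0.   -0.    0.22] move tool cm [-1.96  0.01  5.38]
294 0.0284 [ 0.53472089 -0.09496378] [ 0.01 -0.    0.34] move tool cm [-1.96  0.01  5.26]
294 0.0304 [ 0.53461418 -0.09375619] [ 0.01 -0.    0.46] move tool cm [-1.96  0.01  5.14]
297 0.0264 [ 0.53497349 -0.09762495] [ 0.   -0.    0.07] move tool cm [-1.96  0.01  5.53]
297 0.0284 [ 0.53486427 -0.09639231] [ 0.01 -0.    0.2 ] move tool cm [-1.96  0.01  5.41]
297 0.0304 [ 0.53475504 -0.09515968] [ 0.01 -0.    0.32] move tool cm [-1.96  0.01  5.28]
[ 0.53500111 -0.09835604  0.12874359] [[ 9.951e-01 -7.300e-03 -9.880e-02]
 [ 9.880e-02 -7.000e-04  9.951e-01]
 [-7.400e-03 -1.000e+00  0.000e+00]]
[[279.9171073  206.82742098]
 [279.42380256 197.1340274 ]]
```

View pics/c.png

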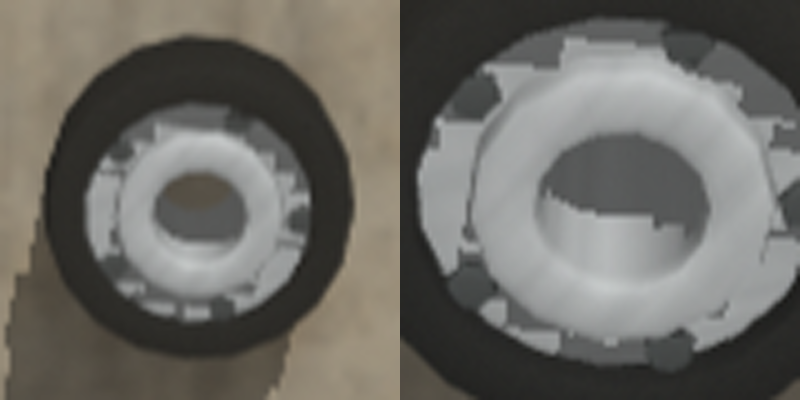

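```bash
python3 -m creep '[-2,0,5.3,0,0,-0.004,4.5,-2,0,5.35,0,0,-0.004,4.5,-2,0,5.35,0,0,-0.004,4.5,-2,2,5.35,0,0,-0.004,4.5,-2,4,5.35,0,0,-0.004,4.5]'; python3 -m creep '[0,0,0,0,0,0,4.5,0,0,0,0,0,0,4.5]'; python3 -c "
from h import *
o=get_obs();r=R.from_quat(o['orientation']);b=o['position']+r.apply([.0001,0,.0026]);print('bore',b,'tool err cm',(r.inv().apply(np.r_[np.array([.5100,-.0445])-b[:2],0])*100).round(2),r.as_matrix()[:,1].round(4),o['position'])
"
```

```text
clock: 5.2
position: [0.5106, -0.0472, 0.0888]
orientation: [0.706, 0.035, -0.036, -0.706]
force: [0.4, -0.8, -1.7]
grip_width: 0.0509
clock: 5.4
position: [0.5109, -0.0473, 0.0891]
orientation: [0.706, 0.035, -0.036, -0.706]
force: [-0.4, 0.3, -0.5]
grip_width: 0.0506
bore [ 0.51079002 -0.0446891   0.08909524] tool err cm [-0.08  0.    0.03] [-1.8e-03 -8.0e-04 -1.0e+00] [ 0.51094989 -0.0472861   0.08909707]
```

```bash
python3 -m creep '[-0.08,0,0,0,0,0,4.5,-0.08,0.6,0,0,0,0,4.5,-0.08,1.2,0,0,0,0,4.5,-0.08,1.8,0,0,0,0,4.5,-0.08,2.2,0,0,0,0,4.5]'; python3 -m creep '[0,0,0,0,0,0,4.5]'
```

```text
clock: 5.9
position: [0.5098, -0.0474, 0.0664]
orientation: [0.706, 0.034, -0.036, -0.706]
force: [-0.4, -0.2, -0.5]
grip_width: 0.0506
clock: 6.0
position: [0.5094, -0.0473, 0.0657]
orientation: [0.706, 0.034, -0.037, -0.706]
force: [0.9, -0.9, -1.5]
grip_width: 0.051
```

No resistance with the underside about 17 mm below the pin's tip. Continuing down to the shoulder.

```bash
python3 -m creep '[0.05,0.8,0,0,0,0,4.5,0.05,1.6,0,0,0,0,4.5,0.05,2.4,0,0,0,0,4.5,0.05,3.0,0,0,0,0,4.5,0.05,3.4,0,0,0,0,4.5]'; python3 -m creep '[0,0,0,0,0,0,4.5,0,0.1,0,0,0,0,4.5,0,0.2,0,0,0,0,4.5,0,0.3,0,0,0,0,4.5]'
```

```text
clock: 6.5
position: [0.5095, -0.0473, 0.0309]
orientation: [0.706, 0.034, -0.037, -0.706]
force: [-0.5, 0.1, -1.1]
grip_width: 0.0509
clock: 6.9
position: [0.5098, -0.0473, 0.0289]
orientation: [0.706, 0.034, -0.036, -0.706]
force: [-12.6, 0.8, 34.5]
grip_width: 0.0506
```

Contact at the expected height (TCP 0.029 m). Easing off, then opening and rising.

```bash
python3 -m creep '[0,-0.1,0,0,0,0,4.5,0,-0.1,0,0,0,0,7.5,0,-0.1,0,0,0,0,7.5,0,-0.1,0,0,0,0,7.5,0,-0.1,0,0,0,0,7.5]'; python3 -m creep '[0,-4,0,0,0,0,7.5,0,-8,0,0,0,0,7.5,0,-11,0,0,0,0,7.5,0,-11,0,0,0,0,7.5,0,-11,0,0,0,0,7.5]'; python3 -c "
from h import *
for n in('scene','side'): cv2.imwrite('pics/'+n+'2.png',imaging.capture(n)[:,:,::-1])
P=imaging.camera_params('side')
L=np.array([[-30,115,75],[-30,115,58],[59,15,78]])
for q in([.5501,-.1597,.0948],): print(head(q,L))
a=cv2.resize(cv2.imread('pics/scene2.png')[150:250,265:365],None,fx=4,fy=4,interpolation=2);b=cv2.resize(cv2.imread('pics/side2.png')[190:290,260:360],None,fx=4,fy=4,interpolation=2)
cv2.imwrite('pics/c2.png',np.hstack([a,b]))"
```

```text
clock: 7.4
position: [0.5098, -0.0473, 0.0299]
orientation: [0.706, 0.034, -0.036, -0.706]
force: [-1.4, -0.1, -1.1]
grip_width: 0.0749
clock: 7.9
position: [0.5104, -0.0473, 0.14]
orientation: [0.706, 0.035, -0.036, -0.706]
force: [-0.4, -0.7, -0.0]
grip_width: 0.0751
[[ 0.50934903 -0.04805611  0.075     ]
 [ 0.50934903 -0.04805611  0.058     ]
 [ 0.60741521 -0.13918253  0.078     ]]
```

View pics/c2.png

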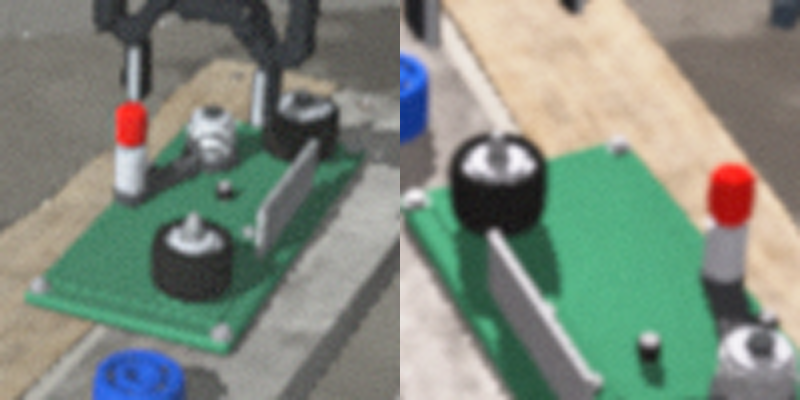

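Both views show the wheel flat on the shoulder with the pin through it. Now to the knob: I'll look from a stand-off with the wrist camera.

```bash
python3 -c "
from h import *
print(rel([.607,-.195,.16],-.255))"
```

```text
(array([  8.21,  -2.16, -15.68]), array([ 0.001,  0.355, -0.005]))
```

```bash
python3 -m creep '[8.2,-2.2,-15.7,0,0.355,-0.004,5,8.2,-2.2,-15.7,0,0.355,-0.004,5,8.2,-2.2,-15.7,0,0.355,-0.004,5,8.2,-2.2,-15.7,0,0.355,-0.004,5,8.2,-2.2,-15.7,0,0.355,-0.004,5]'; python3 -m creep '[0,0,0,0,0,0,5,0,0,0,0,0,0,5]'; python3 -c "
from h import *
p=imaging.camera_params('wrist');im=imaging.capture('wrist').astype(int);cv2.imwrite('pics/w5.png',im[:,:,::-1])
m=((im[:,:,0]>110)&(im[:,:,1]<70)&(im[:,:,2]<70)).astype('uint8')
n,l,s,c=cv2.connectedComponentsWithStats(m);i=1+s[1:,4].argmax();print(s[i],c[i])
g=ray_z(p,c[i],.078);print(g)
def cyl(a):
  t=np.linspace(0,2*np.pi,60);e=np.vstack([np.c_[a[0]+.0125*np.cos(t),a[1]+.0125*np.sin(t),0*t+z] for z in(.062,.093)])
  k=np.zeros((420,560),'uint8');cv2.fillConvexPoly(k,cv2.convexHull(proj(p,e).astype('float32')*16).round().astype('int32'),1,shift=4);return k
def cen(a): mm=cv2.moments(cyl(a),True);return np.array([mm['m10'],mm['m01']])/mm['m00']
r=least_squares(lambda a:cen(a)-c[i],g,diff_step=.02);print('knob',r.x,r.fun,cv2.boundingRect(cyl(r.x)))
print(get_obs()['position'])"
```

```text
clock: 8.5
position: [0.6075, -0.1981, 0.1583]
orientation: [0.702, -0.092, 0.09, -0.701]
force: [-0.7, -0.4, -1.2]
grip_width: 0.0499
clock: 8.7
position: [0.6068, -0.1976, 0.1571]
orientation: [0.701, -0.092, 0.089, -0.701]
force: [-0.9, 0.0, 0.2]
grip_width: 0.0496
[237 123  36  35 965] [254.54611399 140.22590674]
[ 0.60784767 -0.13527399]
knob [ 0.60873977 -0.13504248] [0.00953053 0.01828862] (235, 121, 40, 40)
[ 0.60686813 -0.19734782  0.15758261][ WARN:0@3.095] global loadsave.cpp:1063 imwrite_ Unsupported depth image for selected encoder is fallbacked to CV_8U.
```

```bash
python3 -c "
from h import *
print(rel([.608,-.1353,.115],-.255))"
```

```text
(array([-1.45,  4.26,  6.03]), array([ 0.001, -0.002, -0.004]))
```

```bash
python3 -m creep '[-0.7,0,3,0,0,-0.004,5,-1.45,0,6,0,0,-0.004,5,-1.45,4.2,6,0,0,-0.004,5,-1.45,4.2,6,0,0,-0.004,5,-1.45,4.2,6,0,0,-0.004,5]'; python3 -c "
from h import *
print(rel([.608,-.1353,.064],-.255))"
```

```text
clock: 9.25
position: [0.6071, -0.1352, 0.1159]
orientation: [0.702, -0.091, 0.09, -0.701]
force: [-0.1, -0.3, 1.2]
grip_width: 0.0497
(array([0.1 , 5.19, 0.02]), array([ 0.001, -0.002, -0.001]))
```

```bash
python3 -m creep '[0.1,2,0,0,0,0,5,0.1,4,0,0,0,0,5,0.1,5.2,0,0,0,0,5,0.1,5.2,0,0,0,0,5,0.1,5.2,0,0,0,0,5]'; python3 -m creep '[0,0,0,0,0,0,1.8,0,0,0,0,0,0,1.8,0,0,0,0,0,0,1.8,0,0,0,0,0,0,1.8,0,0,0,0,0,0,1.8]' 60; python3 -c "
from h import *
o=get_obs();P=np.array([.5849,-.2233])
print(o['position'],o['force'],np.hypot(*(o['position'][:2]-P)))"
```

```text
clock: 9.75
position: [0.6085, -0.1358, 0.0651]
orientation: [0.702, -0.091, 0.09, -0.701]
force: [0.5, -0.5, 0.3]
grip_width: 0.0503
clock: 10.25
position: [0.6088, -0.1359, 0.0666]
orientation: [0.702, -0.09, 0.091, -0.701]
force: [-7.2, 2.2, 13.8]
grip_width: 0.0226
[ 0.60876635 -0.13590125  0.06664148] [-7.24736377  2.15345666 13.82557463] 0.090598807456593
```

```bash
cat > arc.py <<'E'
from h import *
import sys
o=get_obs();P=np.array([.5849,-.2233]);r=R.from_quat(o["orientation"]);x=r.as_matrix()[:,0]
d=o["position"][:2]-P;th=np.arctan2(d[1],d[0])-(.095+np.arctan2(85,31));print("swing now",th.round(3),"radius",np.hypot(*d).round(4),"yaw swing",(np.arctan2(x[1],x[0])+.255).round(3),"F",o["force"].round(1),o["position"])
for t in map(float,sys.argv[1:]):
    a=.095+np.arctan2(85,31)+t; q=np.r_[P+.0902*np.array([np.cos(a),np.sin(a)]),o["position"][2]]
    print(t,*rel(q,-.255+t,o))
E
python3 arc.py .06 .12 .18 .24 .3
```

```text
swing now -0.012 radius 0.0906 yaw swing -0.002 F [-7.2  2.2 13.8] [ 0.60876635 -0.13590125  0.06664148]
0.06 [-0.65 -0.   -0.06] [ 0.001 -0.062  0.001]
0.12 [-1.19 -0.   -0.11] [ 0.001 -0.122  0.001]
0.18 [-1.72 -0.   -0.19] [ 0.001 -0.182  0.001]
0.24 [-2.25 -0.   -0.3 ] [ 0.001 -0.242  0.001]
0.3 [-2.77 -0.   -0.45] [ 0.001 -0.302  0.001]
```

```bash
python3 -m creep '[-0.6,-0.05,-0.06,0,-0.06,0,1.8,-1.15,-0.05,-0.1,0,-0.12,0,1.8,-1.7,-0.05,-0.18,0,-0.18,0,1.8,-2.2,-0.05,-0.28,0,-0.24,0,1.8,-2.7,-0.05,-0.43,0,-0.3,0,1.8]' 80; python3 arc.py .36 .42 .48 .54 .58
```

```text
clock: 10.75
position: [0.5818, -0.1334, 0.0671]
orientation: [0.708, 0.016, -0.016, -0.706]
force: [6.5, -2.2, -11.6]
grip_width: 0.0221
swing now 0.289 radius 0.09 yaw swing 0.3 F [  6.5  -2.2 -11.6] [ 0.58183055 -0.13336207  0.06712117]
0.36 [-0.64 -0.    0.01] [ 0.002 -0.06   0.001]
0.42 [-1.18 -0.   -0.04] [ 0.002 -0.12   0.001]
0.48 [-1.72 -0.   -0.12] [ 0.002 -0.18   0.001]
0.54 [-2.24 -0.   -0.24] [ 0.002 -0.24   0.001]
0.58 [-2.59 -0.   -0.33] [ 0.002 -0.28   0.001]
```

```bash
python3 -m creep '[-0.55,0.05,0,0,-0.06,0,1.8,-1.1,0.05,-0.04,0,-0.12,0,1.8,-1.65,0.05,-0.1,0,-0.18,0,1.8,-2.15,0.05,-0.22,0,-0.24,0,1.8,-2.45,0.05,-0.3,0,-0.275,0,1.8]'; python3 arc.py .6 .61 .62 .63 .64
```

```text
clock: 11.25
position: [0.5581, -0.1378, 0.0671]
orientation: [0.699, 0.114, -0.113, -0.697]
force: [7.3, -2.8, -8.0]
grip_width: 0.0222
swing now 0.559 radius 0.0896 yaw swing 0.578 F [ 7.3 -2.8 -8. ] [ 0.55807524 -0.13784047  0.06705212]
0.6 [-0.37 -0.    0.06] [ 0.003 -0.022  0.002]
0.61 [-0.46 -0.    0.06] [ 0.003 -0.032  0.002]
0.62 [-0.55 -0.    0.06] [ 0.003 -0.042  0.002]
0.63 [-0.64 -0.    0.05] [ 0.003 -0.052  0.002]
0.64 [-0.73 -0.    0.05] [ 0.003 -0.062  0.002]
```

```bash
python3 -m creep '[-0.15,0,0,0,-0.02,0,1.8,-0.3,0,0,0,-0.03,0,1.8,-0.4,0,0,0,-0.04,0,1.8]';python3 -m creep '[0,0,0,0,0,0,1.8]'; python3 arc.py
```

```text
clock: 11.55
position: [0.5546, -0.1391, 0.0671]
orientation: [0.697, 0.129, -0.126, -0.694]
force: [7.1, -0.8, -11.2]
grip_width: 0.022
clock: 11.65
position: [0.5548, -0.1391, 0.0671]
orientation: [0.697, 0.129, -0.126, -0.695]
force: [5.1, 0.3, -11.6]
grip_width: 0.022
swing now 0.598 radius 0.0894 yaw swing 0.618 F [  5.1   0.3 -11.6] [ 0.55483408 -0.13912364  0.06710733]
```

```bash
python3 -m creep '[-0.1,0,0,0,0,0,1.8,-0.1,0,0,0,0,0,1.8]'; python3 arc.py
```

```text
clock: 11.85
position: [0.5543, -0.1393, 0.0671]
orientation: [0.696, 0.129, -0.126, -0.695]
force: [6.5, 1.1, -10.5]
grip_width: 0.0224
swing now 0.604 radius 0.0894 yaw swing 0.618 F [  6.5   1.1 -10.5] [ 0.55433748 -0.139281    0.06712458]
```

```bash
python3 -m creep '[-0.1,0,0,0,0,0,1.8,-0.15,0,0,0,-0.01,0,1.8]'; python3 arc.py
```

```text
clock: 12.05
position: [0.5538, -0.1395, 0.0672]
orientation: [0.696, 0.133, -0.129, -0.694]
force: [11.4, 3.4, -15.0]
grip_width: 0.0216
swing now 0.61 radius 0.0894 yaw swing 0.628 F [ 11.4   3.4 -15. ] [ 0.55379488 -0.13951297  0.06716974]
```

```bash
python3 -m creep '[-0.1,0,0,0,0,0,1.8,-0.15,0,0,0,-0.01,0,1.8]'; python3 arc.py
```

```text
clock: 12.25
position: [0.5536, -0.1396, 0.0672]
orientation: [0.695, 0.137, -0.132, -0.694]
force: [14.2, 4.7, -17.2]
grip_width: 0.0221
swing now 0.612 radius 0.0893 yaw swing 0.638 F [ 14.2   4.7 -17.2] [ 0.5536476  -0.13960029  0.06720392]
```

```bash
python3 -m creep '[-0.2,0,0,0,0,0,1.8,-0.25,0,0,0,0,0,1.8,-0.25,0,0,0,0,0,1.8,-0.25,0,0,0,0,0,1.8]'; python3 arc.py; python3 -c "
from h import *
a,b=[imaging.capture(n)[:,:,::-1] for n in('scene','side')]
cv2.imwrite('pics/c3.png',np.hstack([cv2.resize(a[150:250,265:365],None,fx=4,fy=4,interpolation=2),cv2.resize(b[190:290,260:360],None,fx=4,fy=4,interpolation=2)]))"
```

```text
clock: 12.65
position: [0.5535, -0.1397, 0.0672]
orientation: [0.694, 0.139, -0.131, -0.694]
force: [20.5, 6.3, -21.6]
grip_width: 0.0223
swing now 0.614 radius 0.0893 yaw swing 0.638 F [ 20.5   6.3 -21.6] [ 0.55348286 -0.13969558  0.06723805]
```

View pics/c3.png

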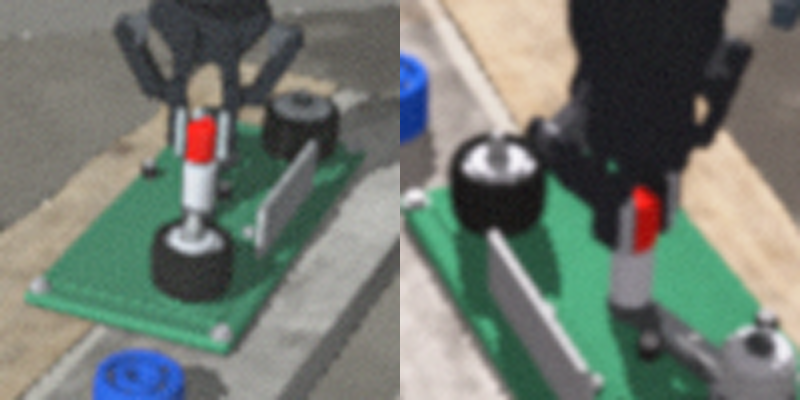

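The wheel is still seated. The knob is gripped and the arm lies against its buffer, and the push rose to 21 N with almost no further motion. Handing in.

```bash
python3 -c "
from cell import job,get_obs
print(job.hand_in());o=get_obs();print(o['clock'],o['position'],o['force'],o['grip_width'])"
```

```text
the job is handed in; nothing more can be done
None
the job is handed in; nothing more can be done
```

The idler wheel is on the spindle, down flat on its shoulder and released. The gripper is still holding the tension arm by its red knob at the stop, and the job was handed in at about 12.7 s.

- **Wheel:** It went over the pin without resistance and met the shoulder at the expected height (TCP at 0.029 m). After letting go, both outside views showed it lying flat with the pin through it.
- **Tension arm:** My last swing reading was 0.614 rad. I had read -0.012 at rest, so the true swing is about 0.62, which is the stop. Over the last steps the side push rose from about 7 N to 21 N with almost no movement, and the last pictures show the arm against its buffer.
- **Bystanders:** I did not touch the felt bob, granite tile, wedge or blue look-alike wheel.
- **Disagreements:**
  - The two fixed cameras placed the spindle about 3.5 mm from where the wrist camera did. I used the wrist value, and the fit confirmed it.
  - The finger opening read 50.7 mm on the 56 mm tyre and 22 mm on the 25 mm knob. I put this down to squeezed pads or rubber.
  - The tool also showed a vertical force of about -22 N while holding the knob, which I did not trace. It is well under the 120 N wrist limit.

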